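# Fit the loft hoist's batteries, lock the cover and test the stick

## Robot

A 7-joint arm with a two-finger parallel gripper is mounted at the origin on the work surface. World frame = base frame: x ahead of the robot, y to its left, z up, the work surface at z = 0. Lengths are in m, angles in degrees, forces in N, time in s.
With the tool pointing down it reaches from about 0.35 to 0.9 m from the base axis. Payload 19.9 kg.
Tool frame: the origin (TCP) lies at the very end of the fingers, on their centre line; the grasp point (between the pads) lies 19 mm behind it; z points along the fingers, y is the line along which they close (so a half turn about z gives the same grasp; the last joint's range is limited). The gripper opens to 85 mm and grips with 20 to 120 N. Pads are 22 mm wide; open, the fingers measure 114 mm over their backs; the gripper's body (76 mm by 85 mm) begins 54 mm behind the grasp point. The pads swing forward as they close: fully open they stand 13 mm farther back than shut.
Start: joints at [-67.981, 23.915, -0.59, 92.452, 0.269, 63.638, -3.037], TCP at [0.258, 0.569, 0.231] pointing down, gripper open.
Joint ranges: [-161.28, 161.28], [-22.2, 115.67], [-73.04, 71.86], [3.21, 147.25], [-68.34, 248.33], [10.77, 114.83], [-161.83, 161.83]. Speed limits (degrees/s): [108.29, 108.29, 136.94, 136.94, 172.46, 172.46, 172.46].

## Interface

Orientations are given as [roll, pitch, yaw] about the fixed x, y, z axes, in that order (R = Rz(yaw) Ry(pitch) Rx(roll)).
In Python, from station import manip gives the robot as it stands. Calls block until the motion is done:
- manip.goto(position, orientation): joint-space move of the TCP to a pose.
- manip.move_straight(position, max_speed=0.15, frame=None, f_stop=None): straight line of the TCP; frame=None keeps the orientation; max_speed is the mean speed in m/s. With f_stop (N) it stops when the force on the tool has changed by that much, and returns True; else False.
- manip.move_joints(angles): joint-space move.
- manip.move_gripper(opening): finger opening in m; the grip force is fixed at half the most; returns when the fingers have stopped.
- manip.pause(seconds).
- manip.inverse_kinematics(position, orientation): joint angles nearest the present ones, or None.
- manip.get_obs(): the state.
- manip.grab_frame(name): name is "scene" or "side" or "wrist"; returns the picture (480x640x3 uint8, blue, green, red); there is no depth.
- manip.calibration(name): a dict with "intrinsics" (3x3 intrinsics, pixels), "k1" (the pictures are not rectified: a ray, as slopes to the right and down, at radius r is drawn at 1 + k1 r^2 times it, then the intrinsics apply), "pose" (4x4, takes a point from camera to world coordinates). Camera axes: x right, y up, looking along -z (the intrinsics and any distortion apply to the point x, -y, -z); pixel columns grow to the right and rows downward; lengths in m; the calibration is good to about 2 mm. A picture is of the moment at which its call begins: read the wrist's pose just before it. calibration takes no time and is no camera call; for the wrist camera it gives the pose at the moment of the call.
A pose or a line that the arm cannot do raises manip.Unreachable and nothing moves.
- manip.finish_job(): hands the job in; it is judged then, once.
The state is a dict: "clock": time; "qpos": joint angles; "qvel": joint speeds; "tau": joint torques, N m; "tcp_pos": TCP position; "orientation": TCP orientation; "force": force on the tool from outside, world axes, zero at the start; "wrist_torque": the same for the moment, N m; "opening": finger opening in m; "finger_force": force on a finger pad.
Only numpy, scipy, OpenCV 4.12 (cv2) and the standard library are available. Lean on these libraries where they do the work, as an engineer would, in place of code of your own. Each camera call takes 0.05 s, during which the arm holds its last target. There are 200 camera calls.

## Task

Get the shed's loft hoist working: stand every battery pack in the battery box, one to a cell and right down on the floor, then swing the cover fully shut and, with the flat-bladed key from its wooden block, turn the cam lock on the post clockwise until it seats. Only then push the control stick fully over the way its black arrow points, and hold it there for at least two seconds, never pushing it any other way, and let it spring back. Leave the key standing back in its block, and leave the pot, jar and lantern where they are.

Things in the scene. Friction and masses are not known exactly. Their poses are not given: they have to be found in the camera images.
- pack0: Loose black battery pack: body 60 x 60 mm, 45 mm tall, with an upright grey grip fin centred on top, 44 mm long along the pack's x, 14 mm thick along its y, reaching from 45 to 76 mm above the underside; about 0.4 kg. Origin: centre of the underside, z up. It may be absent.
- pack1: Loose black battery pack: body 60 x 60 mm, 45 mm tall, with an upright grey grip fin centred on top, 44 mm long along the pack's x, 14 mm thick along its y, reaching from 45 to 76 mm above the underside; about 0.4 kg. Origin: centre of the underside, z up. It may be absent.
- pack2: Loose black battery pack: body 60 x 60 mm, 45 mm tall, with an upright grey grip fin centred on top, 44 mm long along the pack's x, 14 mm thick along its y, reaching from 45 to 76 mm above the underside; about 0.4 kg. Origin: centre of the underside, z up. It may be absent.
- pack3: Loose black battery pack: body 60 x 60 mm, 45 mm tall, with an upright grey grip fin centred on top, 44 mm long along the pack's x, 14 mm thick along its y, reaching from 45 to 76 mm above the underside; about 0.4 kg. Origin: centre of the underside, z up. It may be absent.
- bay: Fixed grey steel battery box 150 x 150 x 90 mm tall, open on top; walls and floor 5 mm. A cross wall 4 mm thick, top 35 mm above the table, makes four cells 68 x 68 mm, centred 36 mm either side of the origin along x and y; a pack fits any cell at any quarter turn. Origin: underside centre; x points to the hinge side. Latch post (60 x 50, 98 mm tall) at y = -100 mm.
- lid (a joint): Angle of the box's hinged cover (flat plate 150 x 150 x 8 mm, no handle), hinged on the box's +x rim: 0 = flat shut on the box, 1.57 = upright; starts standing open at about 2.05 to 2.25, stop at 2.4. A stiff hinge holds it where it is left; 1 to 3 N at the free edge moves it. Shut it by pushing its outer face over and down.
- lid_hinge (a point): Middle of the cover's hinge line (which runs along the box's y), 75 mm from the box's centre along x, at the height of the rim (90 mm).
- lid_edge (a point): Middle of the cover's free edge on its outer face, 150 mm from the hinge line.
- cam (a joint): Turn of the brass cam lock on the latch post: 0 to 0.12 = open (its tongue points to the box's -x); grows clockwise seen from above; stop at 1.45 = seated, tongue over the shut cover's side edge. It stays where it is left; turning takes about 0.12 N m.
- cam_slot (a point): Centre of the slot mouth in the top of the cam head (46 x 46 mm, 14 mm thick, top 114 mm above the table), on the turning axis, 105 mm from the box's origin along its -y. The slot is 33 mm long along this point's own x (it turns with the cam; the tongue lies along -x, reaching 45 mm from the axis), 7 mm wide along its y, 10 mm deep.
- key: Loose flat-bladed key: steel blade 28 mm wide (along x), 4 mm thick (along y), 32 mm long, below a pale wooden handle 46 mm (x) x 14 mm (y) x 52 mm tall. Origin: centre of the blade's lower end, z up; the handle reaches from 32 to 84 mm above it. 90 g. Stands upright in its block, blade down, handle resting on the block's top.
- key_block: Fixed dark wooden block, 70 (x) x 50 (y) mm, 40 mm tall, with a slot in the top, 34 mm long along x, 9 mm wide along y, 34 mm deep. Origin: centre of the underside. With the key home, the key's origin is 8 mm above the block's origin and their axes agree (or a half turn apart).
- stick_unit: Fixed round aluminium hoist control, 112 mm across, 55 mm tall, with a spring-centred stick in its middle and a nose 36 mm wide that reaches 77 mm from the middle. A raised black arrow on its top, pointing outwards along the nose, marks the direction 'raise', which is this body's +x. Origin: centre of the underside.
- stick_knob (a point): Centre of the black ball (32 mm across) on top of the stick, 145 mm above the table when centred; 85 mm above the stick's pivot.
- stick_fwd (a joint): Tilt of the stick in rad: 0 centred, positive towards the arrow, negative away from it; stops at +-0.42. Spring: about 5 N sideways at the ball for full tilt; springs back when released. It counts as held over above 0.30.
- stick_side (a joint): Tilt of the stick across the arrow's direction (positive: towards the unit's -y); stops at +-0.42, same spring.
- pot: Bystander: terracotta plant pot, 110 mm wide, 100 mm tall.
- jar: Bystander: closed jar, 72 mm wide, 90 mm tall.
- lantern: Bystander: green lantern, 100 mm wide, 180 mm tall.
Not all that is in view belongs to the job. Leave any blue look-alike of the pack1 alone.

How it is judged (in metres and radians):
On the way, in this order (a step that is already met when the one before it is completed fails the run):
1. every pack stands in a cell of the battery box (z of each of pack0, pack1, pack2, pack3 in the frame of bay below 0.012 m and angle between each of pack0, pack1, pack2, pack3's own z axis and vertical below 0.12 rad and x of pack0 in the frame of bay between -0.06 and 0.06 m and y of pack0 in the frame of bay between -0.06 and 0.06 m and x of pack1 in the frame of bay between -0.06 and 0.06 m and y of pack1 in the frame of bay between -0.06 and 0.06 m and x of pack2 in the frame of bay between -0.06 and 0.06 m and y of pack2 in the frame of bay between -0.06 and 0.06 m and x of pack3 in the frame of bay between -0.06 and 0.06 m and y of pack3 in the frame of bay between -0.06 and 0.06 m), for 0.2 s.
2. the cover is shut over the packs (all of step 1 and value of joint lid below 0.06 rad), for 0.2 s.
3. the cam lock is turned to its seat with the cover shut (value of joint cam above 1.28 rad and value of joint lid below 0.06 rad), for 0.2 s.
4. the stick is held over towards the arrow for two seconds, with the cover locked (all of step 3 and value of joint stick_fwd above 0.3 rad and value of joint stick_side between -0.2 and 0.2 rad), for 2 s.
At the end, for the whole second after the job is handed in: Every pack stands upright (within 0.12 rad) on the floor of a cell of the box; cover shut (below 0.06 rad); cam lock seated (above 1.28 rad); key standing upright in its block, handle down on it (within 8 mm sideways and 6 mm of fully home); stick back at its centre (within 0.06 rad) (all of step 1 and all of step 3 and horizontal distance between key and key_block below 0.008 m and z of key in the frame of key_block below 0.014 m and angle between key's own z axis and vertical below 0.12 rad and linear speed of key below 0.02 m/s and value of joint stick_fwd between -0.06 and 0.06 rad and value of joint stick_side between -0.06 and 0.06 rad); the robot touches nothing.
It fails at once if the stick is pushed another way than the arrow points (more than 0.2 rad) (value of joint any of stick_fwd, stick_side below -0.2 rad or value of joint stick_side above 0.2 rad).
It fails at once if the stick is pushed over before the cam lock is seated (value of joint stick_fwd above 0.2 rad and value of joint cam below 1.2 rad).
It fails at once if the cam lock is turned by the fingers instead of the key (contact force between the fingers and cam above 3 N and value of joint cam between 0.3 and 1.2 rad).
It fails at once if the pot, jar or lantern is knocked away (more than 40 mm) (distance of any of pot, jar, lantern from where it was at the start of the episode above 0.04 m).
Of pack0, pack1, pack2, pack3 only 2 to 4 are there at a start; the rules pass over those that are not, and their reading is None.
At some moment in a run one of pack0, pack1, pack2, pack3 may be knocked a few centimetres aside while the robot is not near it.
It also fails if it takes over 210 s, if anything falls off the work surface, if the arm or the gripper's body presses on something with over 40 N, if the wrist force passes 120 N, or if a joint passes its speed limit or range.

## Working session

There is one attempt and no reset: what is moved stays moved. The work goes in short steps, each a Python script; the robot and the scene stay as the last script left them, time stands still between calls to the robot, and variables do not carry over. Pictures are saved under pics/ and viewed, at most 14 in all, crops included, and the job is handed in when it is done.

```bash
ls; mkdir -p pics; python3 - <<'E'
from station import manip
import cv2
for n in("scene","side","wrist"):
    im=manip.grab_frame(n); cv2.imwrite(f"pics/{n}0.png",im)
    c=manip.calibration(n); print(n,c)
print(manip.get_obs())
E
```

```text
pics
scene {'intrinsics': array([[473.80080486,   0.        , 318.37418452],
       [  0.        , 473.80080486, 238.48030308],
       [  0.        ,   0.        ,   1.        ]]), 'k1': -0.047662434839323406, 'pose': array([[ 0.85201449, -0.28131345,  0.44151337,  1.14616907],
       [ 0.52351355,  0.45427141, -0.72081277, -1.00961243],
       [ 0.00220743,  0.84528115,  0.53431723,  0.89718779],
       [ 0.        ,  0.        ,  0.        ,  1.        ]])}
side {'intrinsics': array([[494.19313051,   0.        , 319.86961002],
       [  0.        , 494.19313051, 247.45606912],
       [  0.        ,   0.        ,   1.        ]]), 'k1': 0.02759841590428803, 'pose': array([[-0.94205021,  0.18976633, -0.2766408 ,  0.10545613],
       [-0.3349837 , -0.48764211,  0.80622025,  1.25947926],
       [ 0.01809175,  0.85217012,  0.52295199,  0.90724068],
       [ 0.        ,  0.        ,  0.        ,  1.        ]])}
wrist {'intrinsics': array([[428.43921345,   0.        , 319.61114978],
       [  0.        , 428.43921345, 233.08399189],
       [  0.        ,   0.        ,   1.        ]]), 'k1'
[... 374 characters left out ...]

{'clock': 0.15, 'qpos': array([-67.98457264,  23.94006513,  -0.59036793,  92.47524268,
         0.27000858,  63.6369994 ,  -3.03817004]), 'qvel': array([-0.01333252, -0.00732473,  0.08430332, -0.13957874, -0.06428737,
       -0.11582741, -0.05570631]), 'tau': array([ 2.04964839e-03, -8.64736962e+01,  6.79935291e-01, -4.35056305e+01,
        1.91922393e-02,  5.71003315e-03, -8.25807297e-05]), 'tcp_pos': array([0.25803087, 0.56898449, 0.23082256]), 'orientation': array([-1.79949261e+02,  4.96025167e-03,  1.55606101e+02]), 'force': array([ 0.25343378,  0.73465964, -0.22604861]), 'wrist_torque': array([-0.03789112,  0.04858027,  0.07181897]), 'finger_force': 0.0, 'opening': 0.08536209215131142}
```

View pics/scene0.png

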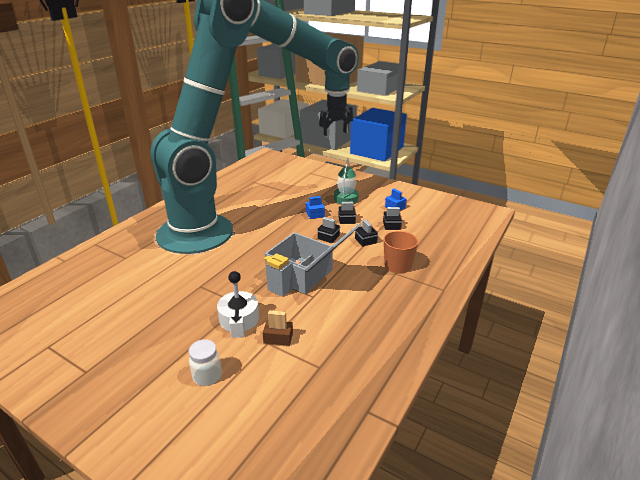

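View pics/side0.png

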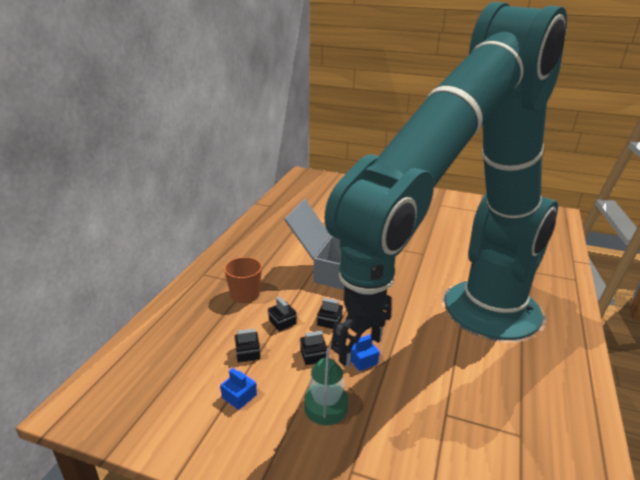

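The scene view shows four black packs around (328,231), (347,213), (366,233) and (392,218), and two blue decoys. The box is at (300,265), the stick at (237,290) and the key block at (278,330). The side view agrees: packs at (248,345), (283,315), (330,312) and (313,347).

```bash
cat > h.py <<'E'
import numpy as np, cv2
from station import manip
def ray(c,uv):
    K=c["intrinsics"];d=np.array([(uv[0]-K[0,2])/K[0,0],(uv[1]-K[1,2])/K[1,1]])
    s=d.copy()
    for _ in range(8): s=d/(1+c["k1"]*(s@s))
    P=c["pose"];return P[:3,3],P[:3,:3]@np.array([s[0],-s[1],-1.])
def onz(c,uv,z):
    o,d=ray(c,uv);return (o+d*(z-o[2])/d[2])[:3]
def proj(c,p):
    P=c["pose"];q=P[:3,:3].T@(np.asarray(p,float)-P[:3,3]);s=np.array([q[0],-q[1]])/-q[2]
    s=s*(1+c["k1"]*(s@s));K=c["intrinsics"];return K[:2,:2]@s+K[:2,2]
def snap(n,f=None):
    c=manip.calibration(n);im=manip.grab_frame(n)
    if f: cv2.imwrite(f"pics/{f}.png",im)
    return c,im
def st(): 
    o=manip.get_obs();return round(o["clock"],2),o["tcp_pos"].round(4),o["force"].round(1),round(o["opening"],4),round(o["finger_force"],1)
E
python3 - <<'E'
from h import *
c=manip.calibration("scene");s=manip.calibration("side")
for n,uv,z in [("p",(330,222),.076),("p",(348,206),.076),("p",(368,224),.076),("p",(394,211),.076),("box near left bottom",(268,289),0),("boxcor",(296,293),0),("boxright bottom",(330,272),0),("cam",(277,261),.114),("stick",(234,277),.145),("nose",(237,322),.055),("key",(277,314),.08),("pot",(400,236),.1),("lantern",(347,200),0),("jar",(204,350),.09)]: print(n,onz(c,uv,z).round(3))
for uv in [(247,335),(283,303),(331,303),(313,337)]:print("s",onz(s,uv,.076).round(3))
# overview
for pos in [(.5,.3,.42),(.62,-.05,.42),(.55,-.25,.42)]:
  for y in (0,90,180,-90):
    q=manip.inverse_kinematics(pos,[180,0,y]); print(pos,y,None if q is None else np.round(q))
E
```

```text
p [0.446 0.209 0.076]
p [0.443 0.344 0.076]
p [0.563 0.266 0.076]
p [0.601 0.398 0.076]
box near left bottom [ 0.425 -0.124  0.   ]
boxcor [ 0.508 -0.095  0.   ]
boxright bottom [ 0.541  0.05  -0.   ]
cam [ 0.461 -0.119  0.114]
stick [ 0.435 -0.274  0.145]
nose [ 0.483 -0.332  0.055]
key [ 0.571 -0.274  0.08 ]
pot [0.701 0.215 0.1  ]
lantern [0.35  0.512 0.   ]
jar [ 0.507 -0.476  0.09 ]
s [0.575 0.435 0.076]
s [0.542 0.286 0.076]
s [0.42  0.239 0.076]
s [0.419 0.384 0.076]
(0.5, 0.3, 0.42) 0 [ -60.   15.   33.   84.   -8.   84. -117.]
(0.5, 0.3, 0.42) 90 [-50.  14.  20.  83.  -5.  84. -30.]
(0.5, 0.3, 0.42) 180 [-38.  13.   5.  83.  -1.  84.  57.]
(0.5, 0.3, 0.42) -90 [-29.  13.  -6.  83.   1.  84. 145.]
(0.62, -0.05, 0.42) 0 [-31.  22.  47.  78. -16.  86. -75.]
(0.62, -0.05, 0.42) 90 [-27.  21.  41.  78. -14.  86.  13.]
(0.62, -0.05, 0.42) 180 [-21.  19.  32.  78. -10.  85. 100.]
(0.62, -0.05, 0.42) -90 [ -39.   27.   62.   78.  -24.   88. -159.]
(0.55, -0.25, 0.42) 0 [-20.  23.  60.  81. -20.  87. -51.]
(0.55, -0.25, 0.42) 90 [-21.  24.  62.  81. -21.  87.  40.]
(0.55, -0.25, 0.42) 180 [-19.  23.  58.  81. -19.  87. 128.]
(0.55, -0.25, 0.42) -90 [ -21.   24.   62.   81.  -21.   87. -140.]
```

```bash
python3 - <<'E'
from h import *
manip.goto((.5,.3,.40),[180,0,180]); snap("wrist","w1"); print(np.round(manip.get_obs()["qpos"]))
manip.move_joints([10,20,0,83,0,77,100]); print(st())
manip.goto((.5,-.16,.40),[180,0,180]); snap("wrist","w2");print(np.round(manip.get_obs()["qpos"]),st())
E
```

```text
[-38.  14.   5.  85.  -1.  81.  57.]
(3.36, array([ 0.6148, -0.138 ,  0.3473]), array([ 0.4, -0.1,  0.4]), 0.0857, 0.0)
[ 13.   7.   1.  93.  -0.  80. 104.] (3.98, array([ 0.5003, -0.1592,  0.4   ]), array([ 0.5, -0.3, -0.2]), 0.0854, 0.0)
```

View pics/w1.png

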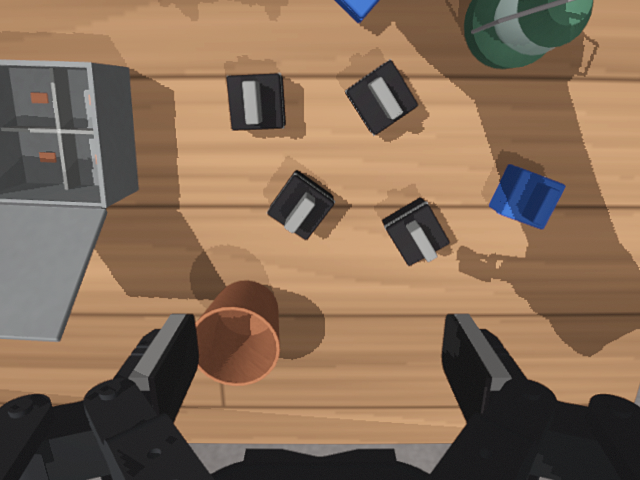

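View pics/w2.png

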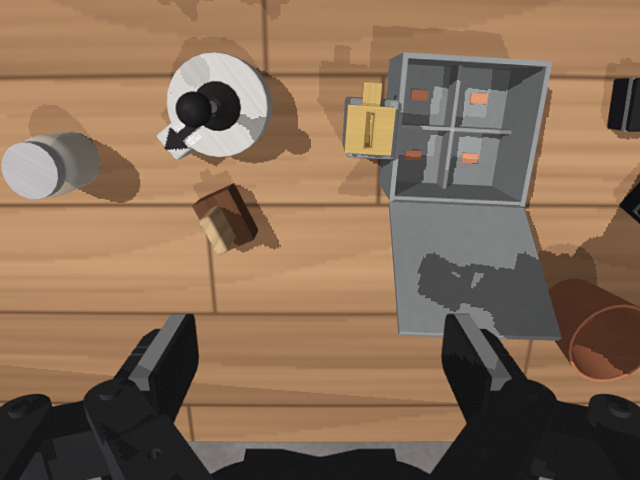

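w1: the fins are at (252,102), (385,98), (300,213) and (422,241), and the pot rim is at (237,345). w2: the box rim corners are about (404,54), (551,63), (526,207) and (390,200). The cam slot is at (369,130), the key handle at (216,230), and the stick ball at (193,110) with its arrow pointing to (170,143). I'll zoom in on the fixtures for better corner positions.

```bash
python3 - <<'E'
from h import *
im=cv2.imread("pics/w2.png")
a=cv2.resize(im[40:220,335:560],None,fx=3.3,fy=3.3,interpolation=cv2.INTER_CUBIC)
cv2.imwrite("pics/z1.png",a); print(a.shape)
b=cv2.resize(im[40:270,140:280],None,fx=2.6,fy=2.6,interpolation=cv2.INTER_CUBIC); cv2.imwrite("pics/z2.png",b)
E
```

```text
(594, 742, 3)
```

View pics/z1.png

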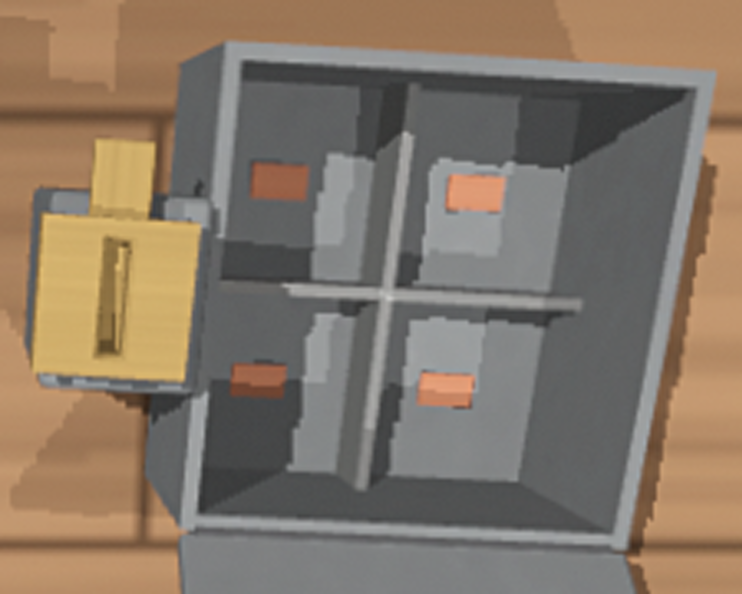

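View pics/z2.png

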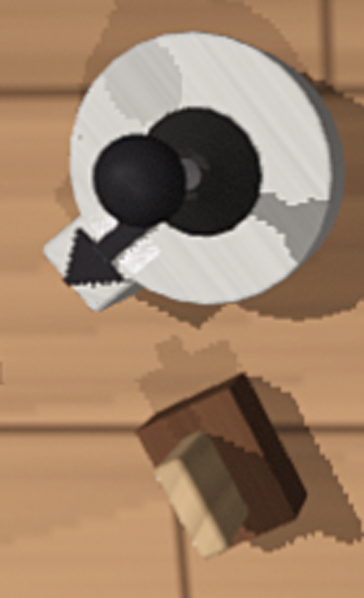

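```bash
cat > fins.py <<'E'
from h import *
def fins(c,im,z=.076,area=(120,4000)):
    """grey fins: light low-saturation blobs on/next to black bodies"""
    hsv=cv2.cvtColor(im,cv2.COLOR_BGR2HSV)
    m=((hsv[...,1]<40)&(hsv[...,2]>95)&(hsv[...,2]<235)).astype(np.uint8)
    dark=cv2.dilate((hsv[...,2]<60).astype(np.uint8),np.ones((9,9)))
    out=[]
    cs,_=cv2.findContours(m,cv2.RETR_EXTERNAL,cv2.CHAIN_APPROX_NONE)
    for k in cs:
        a=cv2.contourArea(k)
        if not area[0]<a<area[1]: continue
        x,y,w,h=cv2.boundingRect(k)
        if y+h>300 and im.shape[0]==480 and y>280: continue
        P=np.array([onz(c,p[0],z)[:2] for p in k],np.float32)
        r=cv2.minAreaRect(P*1000); (cx,cy),(a1,a2),t=r
        if a1<a2: a1,a2,t=a2,a1,t+90
        if 30<a1<60 and 8<a2<32: out.append((cx/1000,cy/1000,(t+90)%180-90,a1,a2,np.mean([p[0] for p in k],0).round()))
    return out
E
python3 - <<'E'
from fins import *
manip_c=manip.calibration("wrist") # still at w2 pose
def z1(p): return np.array([(p[0]+.5)/3.3-.5+335,(p[1]+.5)/3.3-.5+40])
def z2(p): return np.array([(p[0]+.5)/2.6-.5+140,(p[1]+.5)/2.6-.5+40])
c=manip_c
R=np.array([onz(c,z1(p),.09)[:2] for p in [(228,42),(716,72),(624,549),(182,530)]])
print("rim",R.round(4).tolist(),"c",R.mean(0).round(4)); 
print([np.linalg.norm(R[i]-R[i-1]).round(4) for i in range(4)])
ex=(R[2]+R[3]-R[0]-R[1]); print("box yaw",np.degrees(np.arctan2(ex[1],ex[0])))
ey=(R[1]+R[2]-R[0]-R[3]); print("y yaw",np.degrees(np.arctan2(ey[1],ey[0])))
H=np.array([onz(c,z1(p),.114)[:2] for p in [(41,213),(200,222),(190,382),(33,373)]]);print("cam",H.mean(0).round(4),[np.linalg.norm(H[i]-H[i-1]).round(4) for i in range(4)])
S=[onz(c,z1(p),.114)[:2] for p in [(118,240),(105,355)]];print("slot",np.mean(S,0),np.degrees(np.arctan2(*(S[1]-S[0])[::-1])))
print("ball",onz(c,z2((140,180)),.145))
for p in [(45,245),(97,310),(71,277),(68,283)]: print("nose",onz(c,z2(p),.055).round(4))
print("disc",[onz(c,z2(p),.055).round(4) for p in [(70,168),(199,32),(199,303),(333,168)]])
K=[onz(c,z2(p),.092)[:2] for p in [(158,468),(182,454),(228,545),(205,558)]];print("keytop",np.round(K,4).tolist(),np.mean(K,0))
d=K[2]-K[1];print(np.degrees(np.arctan2(d[1],d[0])))
print("block",[onz(c,z2(p),.04).round(4) for p in [(137,430),(240,376),(302,497)]])
E
```

```text
rim [[0.3831, -0.0761], [0.3897, 0.0727], [0.5387, 0.0658], [0.5327, -0.0824]] c [ 0.4611 -0.005 ]
[np.float64(0.1498), np.float64(0.1489), np.float64(0.1492), np.float64(0.1482)]
box yaw -2.542335548899386
y yaw 87.5591101768145
cam [ 0.4563 -0.1096] [np.float64(0.0464), np.float64(0.0466), np.float64(0.0466), np.float64(0.0475)]
slot [ 0.45617885 -0.11097471] -4.599280026840902
ball [ 0.43505737 -0.2718728   0.145     ]
nose [ 0.4651 -0.341   0.055 ]
nose [ 0.4932 -0.3212  0.055 ]
nose [ 0.4788 -0.3311  0.055 ]
nose [ 0.4814 -0.3327  0.055 ]
disc [array([ 0.4332, -0.3268,  0.055 ]), array([ 0.3799, -0.2684,  0.055 ]), array([ 0.4902, -0.276 ,  0.055 ]), array([ 0.4336, -0.2155,  0.055 ])]
keytop [[0.5544, -0.2896], [0.5482, -0.2789], [0.589, -0.2622], [0.5951, -0.2726]] [ 0.57167962 -0.27581909]
22.293234608057347
block [array([ 0.5513, -0.313 ,  0.04  ]), array([ 0.5257, -0.2632,  0.04  ]), array([ 0.5841, -0.2373,  0.04  ])]
```

```bash
cat >> fins.py <<'E'
BAY=np.array([.4611,-.005]);BY=-2.5
def cell(i,j):
    t=np.radians(BY);return BAY+np.array([[np.cos(t),-np.sin(t)],[np.sin(t),np.cos(t)]])@np.array([.036*i,.036*j])
def tyaw(t):  # tool yaw for a fin at angle t, nearest 180
    return min([t+k*180 for k in(-1,0,1,2)],key=lambda v:abs(v-170))
E
python3 - <<'E'
from fins import *
manip.move_joints([-38,14,5,85,-1,81,57]); manip.goto((.5,.3,.40),[180,0,180])
c,im=snap("wrist","w3")
F=fins(c,im)
for f in F: print(np.round(f[:5],3),f[5],"yaw",round(tyaw(f[2])))
q=manip.inverse_kinematics
f=min(F,key=lambda f:f[1]+.3*f[0]); 
y=tyaw(f[2]); manip.goto((f[0],f[1],.22),[180,0,y]); c,im=snap("wrist","w4")
for f in fins(c,im): print("near",np.round(f[:5],4),f[5])
print(st(),np.round(manip.get_obs()["qpos"]))
E
```

```text
[ 0.583  0.419 32.556 53.327 14.109] [423. 239.] yaw 213
[  0.55    0.278 -35.911  47.014  16.467] [300. 212.] yaw 144
[ 0.43   0.229  2.453 43.454 14.074] [251. 101.] yaw 182
[ 0.425  0.37  34.72  44.43  15.611] [387.  96.] yaw 215
near [ 0.4208  0.3666 40.8786 55.4669 18.2176] [514. 206.]
near [ 0.4269  0.2282  2.434  46.4905 13.4635] [317. 206.]
(6.86, array([0.4308, 0.2295, 0.2214]), array([-0.1, -0.3, -0.3]), 0.0853, 0.0) [-36.  10.   5. 112.  -1.  57.  62.]
```

View pics/w4.png

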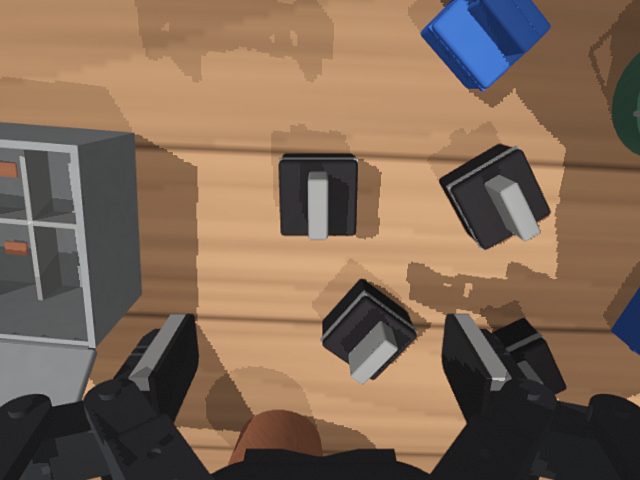

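w4: the pack under the gripper shows cleanly, with its fin at (317,206), and both it and its neighbour were detected. Next I'll run the pick-and-place on this pack.

```bash
cat >> fins.py <<'E'
def fix(f,c):
    x,y,t,L,W,_=f;a=np.radians(t);p=np.array([x,y]);away=p-c["pose"][:2,3]
    for u,e in((np.array([np.cos(a),np.sin(a)]),L-44),(np.array([-np.sin(a),np.cos(a)]),W-14)):
        p=p+u*np.sign(away@u)*np.clip(e,0,8)/2*min(1,abs(away@u)/.005)
    return p,t
def near(p,z=.22,y=180):
    manip.goto((*p,z),[180,0,y]);c,im=snap("wrist");F=[f for f in fins(c,im)]
    F=[f for f in F if np.hypot(f[0]-p[0],f[1]-p[1])<.045]
    return fix(min(F,key=lambda f:np.hypot(f[0]-p[0],f[1]-p[1])),c) if F else None
def pickplace(p,t,ij):
    r=near(p,.22,tyaw(t))
    if r is None: print("not seen");return False
    p,t=r; y=tyaw(t); manip.move_gripper(.045)
    manip.goto((*p,.13),[180,0,y])
    if manip.move_straight((*p,.050),.12,f_stop=12): print("touch",st());manip.move_straight((*p,.13));return False
    manip.move_gripper(0); o=st()[3]; print("grip",p.round(4),round(t,1),"opening",o)
    if o<.008: manip.move_gripper(.045);manip.move_straight((*p,.13));return False
    manip.move_straight((*p,.19),.2)
    q=cell(*ij); manip.goto((*q,.19),[180,0,180+BY]); 
    manip.move_straight((*q,.10),.15)
    s=manip.move_straight((*q,.053),.05,f_stop=8); print("down",s,st())
    manip.move_gripper(.028); manip.move_straight((*q,.17),.15); return True
E
python3 - <<'E'
from fins import *
print(pickplace(np.array([.4269,.2282]),2.4,(-1,-1)))
c,im=snap("wrist","w5")
E
```

```text
Traceback (most recent call last):
  File "fins.py", line 37, in pickplace
    manip.goto((*p,.13),[180,0,y])
    ~~~~~~~~~~^^^^^^^^^^^^^^^^^^^^
station.Unreachable: the arm cannot take that pose within its joint ranges
```

```bash
python3 - <<'E'
from fins import *
print(np.round(manip.get_obs()["qpos"]),st())
for p in [(.427,.228),(.425,.37),(.43,-.04)]:
  for y in (182,135,90,45,2,-45,-90):
    print(p,y,[None if (q:=manip.inverse_kinematics((*p,z),[180,0,y])) is None else np.round(q).astype(int).tolist() for z in (.18,.13,.09,.05)])
E
```

```text
[-36.  10.   5. 113.  -1.  57.  62.] (7.63, array([0.4269, 0.2282, 0.22  ]), array([0.4, 0.4, 0.8]), 0.0451, 0.0)
(0.427, 0.228) 182 [[-36, 13, 5, 115, -1, 52, 62], [-36, 17, 5, 118, -2, 45, 62], [-35, 21, 4, 119, -2, 40, 63], [-35, 25, 4, 120, -3, 35, 63]]
(0.427, 0.228) 135 [[-40, 13, 10, 115, -3, 52, 16], [-40, 17, 9, 118, -4, 45, 17], [-39, 21, 9, 119, -5, 40, 18], [-38, 25, 8, 120, -6, 35, 19]]
(0.427, 0.228) 90 [[-45, 13, 15, 115, -4, 52, -28], [-45, 18, 16, 118, -7, 45, -26], [-45, 22, 15, 119, -9, 40, -24], [-44, 26, 15, 120, -11, 35, -22]]
(0.427, 0.228) 45 [[-50, 14, 21, 116, -6, 52, -71], [-51, 18, 22, 118, -10, 45, -68], [-51, 22, 23, 119, -13, 40, -65], [-50, 27, 22, 120, -17, 36, -61]]
(0.427, 0.228) 2 [[-83, 23, 63, 116, -25, 55, -95], [-81, 30, 62, 119, -35, 52, -87], [-80, 36, 62, 120, -43, 50, -80], [-79, 43, 62, 121, -53, 49, -73]]
(0.427, 0.228) -45 [[-83, 23, 63, 116, -25, 55, -142], [-81, 30, 62, 119, -35, 52, -134], [18, 36, -62, 117, 41, 52, 158], [17, 42, -62, 118, 50, 51, 151]]
(0.427, 0.228) -90 [[-27, 13, -5, 115, 1, 52, 147], [-27, 17, -6, 117, 2, 45, 146
[... 1456 characters left out ...]
26, 125, -8, 43, 10], [-21, 18, 25, 126, -12, 38, 13], [-19, 23, 23, 127, -17, 33, 17]]
(0.43, -0.04) 45 [[-26, 8, 29, 122, -5, 50, -38], [-25, 14, 30, 125, -10, 44, -34], [-24, 18, 29, 126, -14, 38, -30], [-21, 23, 26, 127, -19, 33, -26]]
(0.43, -0.04) 2 [[-54, 14, 63, 123, -16, 52, -70], [-51, 23, 63, 126, -28, 47, -59], [-50, 30, 62, 127, -39, 45, -49], [-48, 38, 62, 128, -51, 44, -39]]
(0.43, -0.04) -45 [[-54, 14, 63, 123, -16, 52, -117], [-51, 23, 63, 126, -28, 47, -106], [-50, 30, 62, 127, -39, 45, -96], [-48, 38, 62, 128, -51, 44, -86]]
(0.43, -0.04) -90 [[62, 19, -69, 120, 22, 55, 160], [54, 23, -62, 123, 27, 49, 156], [53, 30, -62, 124, 37, 47, 148], [45, 31, -52, 125, 38, 41, 147]]
```

```bash
python3 - <<'E'
from fins import *
c,im=snap("wrist","w5")
F=fins(c,im); 
for f in F: print(f, fix(f,c))
r=near(np.array([.4269,.2282]),.22,tyaw(2.4)); print(r,tyaw(r[1]))
print(manip.inverse_kinematics((*r[0],.13),[180,0,tyaw(r[1])]))
E
```

```text
(0.42057440185546874, 0.36637545776367186, 40.75485610961914, 55.53172302246094, 18.246562957763672, array([514., 211.])) (array([2.06448401, 4.58607751]), 40.75485610961914)
(0.42656521606445313, 0.2284552001953125, 1.9987350702285767, 47.45154571533203, 13.025720596313477, array([319., 211.])) (array([2.15128811, 0.28864573]), 1.9987350702285767)
(0.3842393798828125, 0.06510306549072266, 88.27339172363281, 59.5247802734375, 10.387267112731934, array([ 72., 140.])) (array([ 0.26371763, -3.93308084]), 88.27339172363281)
(array([2.15193356, 0.28869253]), 1.999642014503479) 181.99964201450348
None
```

```bash
sed -i 's#np.clip(e,0,8)/2\*#np.clip(e,0,8)/2000*#' fins.py; python3 - <<'E'
from fins import *
print(pickplace(np.array([.4269,.2282]),2.4,(-1,-1)))
c,im=snap("wrist","w6")
E
```

```text
grip [0.4283 0.2285] 2.0 opening 0.0128
down True (13.62, array([ 0.4232, -0.0397,  0.0552]), array([ 0.7, -1.3, -0.3]), 0.0127, 62.1)
True
```

View pics/w6.png

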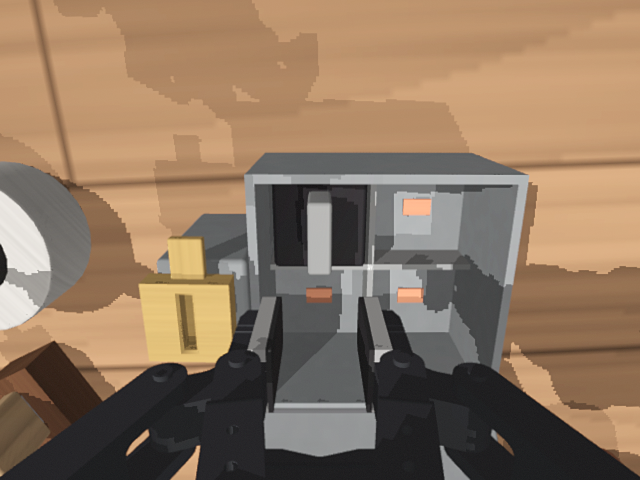

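w6: the first pack sits down in its cell, fin at (318,230). Next are the other three.

```bash
python3 - <<'E'
from fins import *
todo=[((.427,.369),34.7,(-1,1)),((.55,.278),-35.9,(1,-1)),((.583,.419),32.5,(1,1))]
for p,t,ij in todo:
    ok=pickplace(np.array(p),t,ij); print(ij,ok,st()[0])
    if not ok: break
if ok:
    manip.move_straight((.46,0,.30)); manip.goto((.46,0,.36),[180,0,180]);
    c,im=snap("wrist","w7")
    for f in fins(c,im,.081): print(np.round(f[:5],3),fix(f,c)[0].round(4),f[5])
    print([cell(*k).round(4).tolist() for k in((-1,-1),(-1,1),(1,-1),(1,1))])
E
```

```text
grip [0.4245 0.3707] 34.6 opening 0.0129
down True (22.13, array([0.4264, 0.0325, 0.0553]), array([ 1.8,  0.3, -1.6]), 0.0128, 60.1)
(-1, 1) True 23.35
grip [0.5522 0.2785] -36.2 opening 0.0128
down True (30.11, array([ 0.495 , -0.043 ,  0.0552]), array([-0.5, -3.5,  5. ]), 0.0127, 64.4)
(1, -1) True 31.32
grip [0.587  0.4221] 32.1 opening 0.013
down True (38.98, array([0.4982, 0.0294, 0.0556]), array([0.4, 1. , 2.6]), 0.0129, 60.4)
(1, 1) True 40.19
[[0.4236, -0.0394], [0.4267, 0.0325], [0.4955, -0.0425], [0.4986, 0.0294]]
```

```bash
cat > lid.py <<'E'
from fins import *
t=np.radians(BY);ux=np.array([np.cos(t),np.sin(t)])
hinge=BAY+.075*ux
def P(r,z): # r: distance from hinge towards box -x
    q=hinge-r*ux; return (q[0],q[1],z)
manip.move_gripper(0)
Y=180+BY
manip.goto(P(-.16,.36),[180,0,Y]); manip.move_straight(P(-.16,.18),.2)
print(manip.move_straight(P(0.0,.18),.12,f_stop=15),st())
for a in np.radians([80,70,60,50,40,30,20,12,6]):
    r=.125; n=.014*np.sin(a)
    q=P(r*np.cos(a)-n*np.sin(a)-.011*np.sin(a), .09+r*np.sin(a)+.010*np.cos(a))
    if manip.move_straight(q,.08,f_stop=20): print("stop",np.degrees(a),st());break
else: print(manip.move_straight(P(.125,.094),.04,f_stop=10),st())
snap("side","s2");snap("scene","c2")
E
python3 lid.py
```

```text
True (44.78, array([ 0.6212, -0.0121,  0.182 ]), array([ 2.7, -1.1,  3.6]), 0.0002, 0.0)
True (49.83, array([ 0.412 , -0.0027,  0.0982]), array([-7.9,  0.1, 27.9]), 0.0, 13.7)
```

```bash
python3 - <<'E'
import cv2,numpy as np
a=cv2.imread("pics/c2.png")[180:340,200:440];b=cv2.imread("pics/w7.png")
a=cv2.resize(a,(480,320));b=cv2.resize(b,(427,320))[:, :320]
cv2.imwrite("pics/m1.png",np.hstack([a,b]))
E
```

```text
(no output)
```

View pics/m1.png

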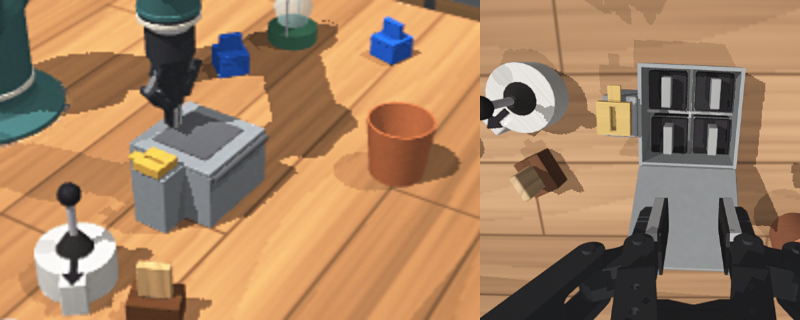

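m1: the cover is shut flat with the cam open. The earlier overhead view on the right shows all four packs in their cells. Next I'll look closely at the key.

```bash
python3 - <<'E'
from fins import *
p=st()[1]; manip.move_straight((p[0],p[1],.22),.2); manip.move_gripper(.045)
manip.goto((.46,-.05,.30),[180,0,180]); manip.goto((.572,-.276,.24),[180,0,203]); print(np.round(manip.get_obs()["qpos"]),st())
c,im=snap("wrist","k1"); np.save("k1.npy",c)
print(proj(c,(.572,-.276,.092)))
u,v=map(int,proj(c,(.572,-.276,.07)))
a=im[v-80:v+80,u-100:u+100]; print(u,v); cv2.imwrite("pics/k1z.png",cv2.resize(a,None,fx=3,fy=3,interpolation=cv2.INTER_CUBIC))
E
```

```text
[ -1.  27.  33.  91. -16.  66. 149.] (52.71, array([ 0.572 , -0.2745,  0.2398]), array([-0.1,  0.3,  0.7]), 0.0449, 0.0)
[317.40774361 209.90914238]
317 202
```

View pics/k1z.png

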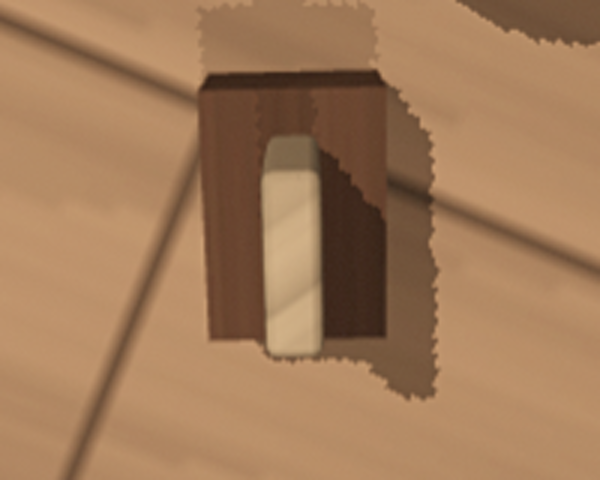

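k1z: the handle top has its corners at (263,170), (319,169), (323,355) and (267,356). The block top has its corners at (200,90), (385,86), (386,338) and (210,340).

```bash
python3 - <<'E'
from fins import *
c=np.load("k1.npy",allow_pickle=True).item()
z=lambda p:((p[0]+.5)/3-.5+217,(p[1]+.5)/3-.5+122)
def rect(ps,h):
    R=np.array([onz(c,z(p),h)[:2] for p in ps]);e=R[2]+R[3]-R[0]-R[1]
    print(R.mean(0).round(4),np.degrees(np.arctan2(e[1],e[0])).round(2),[np.linalg.norm(R[i]-R[i-1]).round(4) for i in range(4)])
rect([(263,170),(319,169),(323,355),(267,356)],.092)
rect([(200,90),(385,86),(386,338),(210,340)],.04)
# feasibility of the turn
manip_q=manip.inverse_kinematics
for y in (203,175,135,92): print(y,[None if (q:=manip_q((.4564,-.1098,zz),[180,0,y])) is None else np.round(q) for zz in(.2,.145)])
E
```

```text
[ 0.5728 -0.278 ] 23.99 [np.float64(0.045), np.float64(0.0128), np.float64(0.045), np.float64(0.0134)]
[ 0.5735 -0.2777] 24.06 [np.float64(0.0697), np.float64(0.0489), np.float64(0.0702), np.float64(0.0494)]
203 [array([-20.,  11.,  34., 117.,  -8.,  54., 130.]), array([-18.,  16.,  32., 120., -12.,  47., 134.])]
175 [array([-26.,  12.,  40., 117.,  -9.,  54., 104.]), array([-23.,  17.,  38., 120., -15.,  47., 109.])]
135 [array([-33.,  14.,  49., 117., -13.,  55.,  67.]), array([-30.,  19.,  47., 120., -19.,  48.,  73.])]
92 [array([-42.,  17.,  60., 117., -18.,  56.,  30.]), array([-38.,  23.,  57., 120., -26.,  50.,  37.])]
```

```bash
python3 - <<'E'
from fins import *
manip.goto((.4564,-.1098,.26),[180,0,177.5])
c,im=snap("wrist","m2"); np.save("m2.npy",c)
u,v=map(int,proj(c,(.4564,-.1098,.114))); print(u,v)
a=im[v-80:v+80,u-100:u+100]; cv2.imwrite("pics/m2z.png",cv2.resize(a,None,fx=3,fy=3,interpolation=cv2.INTER_CUBIC))
E
```

```text
318 210
```

View pics/m2z.png

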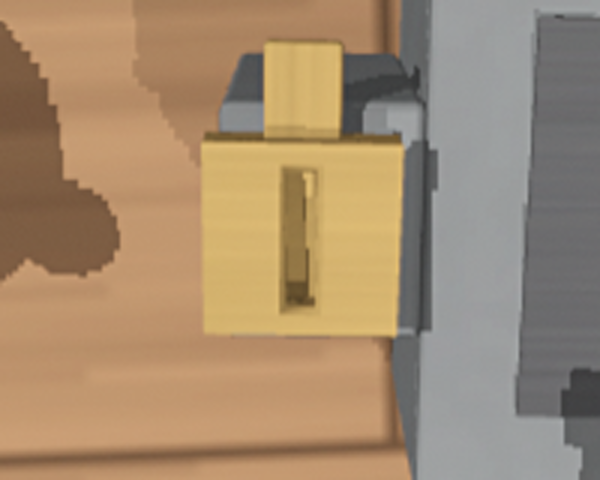

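```bash
cat > key.py <<'E'
from fins import *
KEY=(.5732,-.2778);KY=204.
c=np.load("m2.npy",allow_pickle=True).item()
z=lambda p:((p[0]+.5)/3-.5+218,(p[1]+.5)/3-.5+130)
def rect(ps,h):
    R=np.array([onz(c,z(p),h)[:2] for p in ps]);e=R[2]+R[3]-R[0]-R[1]
    return R.mean(0),np.degrees(np.arctan2(e[1],e[0])),[np.linalg.norm(R[i]-R[i-1]).round(4) for i in range(4)]
A=rect([(202,141),(403,143),(400,334),(204,334)],.114);B=rect([(282,167),(319,168),(317,312),(281,312)],.114)
CAM=(A[0]+B[0])/2; CY=180+(A[1]+B[1])/2
if __name__=="__main__":
    print(A,B,CAM,CY)
    manip.move_joints([13,9,0,117,0,54,104]); print(st())
    manip.goto((*KEY,.24),[180,0,KY]); manip.goto((*KEY,.13),[180,0,KY]); print(np.round(manip.get_obs()["qpos"]))
    print(manip.move_straight((*KEY,.052),.1,f_stop=10),st())
    manip.move_gripper(0); print(st())
    if st()[3]>.008:
        print(manip.move_straight((*KEY,.10),.06,f_stop=15),manip.move_straight((*KEY,.24),.15),st())
        manip.goto((*CAM,.22),[180,0,CY]); print(np.round(manip.get_obs()["qpos"]),st()); snap("side","s3"); snap("scene","c3")
E
python3 key.py
```

```text
(array([ 0.4560715 , -0.10980821]), np.float64(-2.587458303084091), [np.float64(0.0465), np.float64(0.0457), np.float64(0.046), np.float64(0.0467)]) (array([ 0.45623317, -0.11040199]), np.float64(-3.0465564710706277), [np.float64(0.0349), np.float64(0.0085), np.float64(0.0347), np.float64(0.0085)]) [ 0.45615234 -0.1101051 ] 177.18299261292265
(54.71, array([ 0.4401, -0.1334,  0.2008]), array([-0.2,  0.1, -0.1]), 0.0447, 0.0)
[ 21.  31.   2.  96.  -2.  53. 138.]
False (56.98, array([ 0.5736, -0.278 ,  0.0526]), array([-0.5, -0.4, -0.5]), 0.0449, 0.0)
(57.35, array([ 0.5735, -0.2779,  0.0526]), array([-1.1,  1.2,  5.7]), 0.0133, 58.8)
False False (59.38, array([ 0.5728, -0.2776,  0.2389]), array([ 0.1, -0.2, -1.1]), 0.0135, 58.3)
[  6.   9.   4. 115.  -1.  57.  98.] (60.22, array([ 0.4565, -0.1104,  0.22  ]), array([ 0.3,  0.4, -0.7]), 0.0133, 58.3)
```

```bash
python3 - <<'E'
from key import *
manip.move_straight((*CAM,.168),.1); print(st())
a=np.radians(CY);e=np.array([-np.sin(a),np.cos(a)]);f=np.array([np.cos(a),np.sin(a)])
for d,g in [(0,0),(.0015,0),(-.0015,0),(.003,0),(-.003,0),(0,.002),(0,-.002)]:
    p=CAM+d*e+g*f
    manip.move_straight((*p,.163),.03)
    s=manip.move_straight((*p,.1485),.02,f_stop=8); o=st(); print(d,g,s,o)
    if o[1][2]<.1535: break
    manip.move_straight((*p,.163),.05)
E
```

```text
(60.98, array([ 0.4564, -0.1103,  0.1683]), array([ 0.5, -0.4, -0.6]), 0.0135, 58.3)
0 0 True (62.02, array([ 0.456 , -0.1101,  0.1485]), array([-1.6,  0. ,  8.6]), 0.0134, 59.9)
```

```bash
python3 - <<'E'
from key import *
manip.move_straight((*CAM,.150),.02)
T0=manip.get_obs()["wrist_torque"][2]
for d in list(range(6,84,6))+[86,89,92]:
    manip.goto((*CAM,.150),[180,0,CY-d]); o=manip.get_obs(); t=o["wrist_torque"][2]-T0
    print(d,o["tcp_pos"].round(4),o["force"].round(1),round(t,2))
    if abs(t)>.8 or np.linalg.norm(o["force"])>25: print("stop");break
print(np.round(o["qpos"]),o["clock"],o["orientation"].round(1))
snap("scene","c4");snap("side","s4")
E
```

```text
6 [ 0.4561 -0.1103  0.1499] [-0.3 -1.9 -1.5] -0.06
12 [ 0.456  -0.1104  0.1499] [-1.2 -4.5 -0.4] 0.02
18 [ 0.456  -0.1104  0.1499] [-1.5 -4.7 -0.6] 0.07
24 [ 0.456  -0.1104  0.1499] [-1.2 -5.3 -0.3] 0.05
30 [ 0.456  -0.1105  0.1499] [-1.7 -5.  -0.6] 0.04
36 [ 0.4559 -0.1105  0.1499] [-1.9 -6.2 -0. ] 0.07
42 [ 0.4559 -0.1106  0.1499] [-1.6 -6.7 -0.1] 0.1
48 [ 0.4559 -0.1106  0.1499] [-2.4 -6.3 -0.4] -0.02
54 [ 0.4558 -0.1107  0.1499] [-2.3 -6.3  0.4] 0.01
60 [ 0.4557 -0.1106  0.1499] [-4.3 -5.4  1. ] 0.04
66 [ 0.4556 -0.1105  0.1498] [-4.2 -5.5  0.7] 0.05
72 [ 0.4555 -0.1104  0.1498] [-3.7 -4.6  0.5] 0.02
78 [ 0.4555 -0.1103  0.1498] [-4.3 -4.9  0.8] 0.05
86 [ 0.4555 -0.1101  0.1497] [-4.6 -3.7 -0.2] 0.05
89 [ 0.4554 -0.1101  0.1497] [-4.4 -2.6  1.4] 0.01
92 [ 0.4554 -0.1101  0.1497] [-4.7 -3.3  1.6] 0.3
[ -7.  15.  19. 119.  -6.  47.  11.] 66.2833 [-179.9    0.    85.5]
```

```bash
python3 - <<'E'
from key import *
manip.goto((*CAM,.150),[180,0,CY-87])
print(manip.move_straight((*CAM,.18),.04,f_stop=15),st()); manip.move_straight((*CAM,.25),.15)
manip.goto((.5,-.16,.27),[180,0,150]);
c,im=snap("wrist","m3")
manip.goto((*KEY,.24),[180,0,KY]); manip.move_straight((*KEY,.095),.12)
s=manip.move_straight((*KEY,.0515),.03,f_stop=8); print(s,st())
u,v=map(int,proj(c,(.456,-.11,.114))); a=im[max(0,v-80):v+80,max(0,u-100):u+100]
cv2.imwrite("pics/m3z.png",cv2.resize(a,None,fx=2,fy=2))
snap("scene","c5"); b=cv2.imread("pics/c5.png")[230:360,180:330]; cv2.imwrite("pics/c5z.png",cv2.resize(b,None,fx=3,fy=3))
E
```

```text
False (67.53, array([ 0.4561, -0.1101,  0.1799]), array([-0.2,  0.2, -1.3]), 0.0137, 58.9)
True (73.04, array([ 0.5731, -0.2778,  0.0527]), array([-1.6,  1.4,  7.9]), 0.0133, 60.0)
```

View pics/m3z.png

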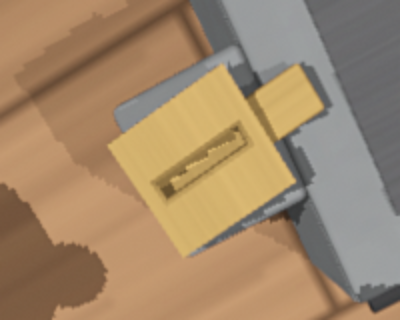

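m3z: the tongue lies over the cover's edge, so the cam is seated. The key stopped at the same height it was gripped at, so it is home. I'll release it and go to the stick.

```bash
python3 - <<'E'
from key import *
manip.move_gripper(.04); manip.move_straight((*KEY,.14),.08); manip.move_straight((*KEY,.26),.2)
snap("wrist","k2")
manip.move_gripper(.016)
C=np.array([.4348,-.2717]);a=np.radians(-53.6);d=np.array([np.cos(a),np.sin(a)])
B=C-.048*d; Y=180-53.6
manip.goto((*B,.26),[180,0,Y]); print(np.round(manip.get_obs()["qpos"]),st()); manip.move_straight((*B,.127),.12); print(st())
s=manip.move_straight((*(C-.022*d),.127),.04,f_stop=3);print(s,st())
s=manip.move_straight((*(C+.025*d),.127),.04,f_stop=9);o=st();print(s,o,"along",(o[1][:2]-C)@d,"lat",(o[1][:2]-C)@np.array([-d[1],d[0]]),o[2][:2]@d)
c,im=snap("scene","c6");snap("side","s6")
manip.pause(2.6); print(st())
manip.move_straight((*B,.127),.03); print(st()); manip.move_straight((*B,.27),.15); manip.goto((.5,-.16,.40),[180,0,180]); 
snap("wrist","w9"); c2,im2=snap("scene","c7")
A=cv2.resize(im[230:360,190:340],(400,347));Z=cv2.resize(im2[230:360,190:340],(400,347));cv2.imwrite("pics/m4.png",np.hstack([A,Z]))
E
```

```text
[  2.   6.  26. 113.  -3.  62.  66.] (77.12, array([ 0.4068, -0.2331,  0.2602]), array([0.5, 0.5, 0. ]), 0.0155, 0.0)
(78.38, array([ 0.4066, -0.2332,  0.1275]), array([ 0.1, -0. , -0.2]), 0.016, 0.0)
False (79.17, array([ 0.4216, -0.2539,  0.1269]), array([-0.6,  0.4, -0.2]), 0.0162, 0.1)
True (80.03, array([ 0.4417, -0.2818,  0.1258]), array([-3.1,  4.5,  4.8]), 0.0162, 3.4) along 0.012224017670860248 lat -0.0004397635529416067 -5.4616206365730875
(82.72, array([ 0.4414, -0.2812,  0.1258]), array([-3. ,  4. ,  4.3]), 0.0163, 2.8)
(84.86, array([ 0.4064, -0.2332,  0.127 ]), array([ 0.1, -0.3, -0.7]), 0.0154, 0.0)
```

View pics/m4.png

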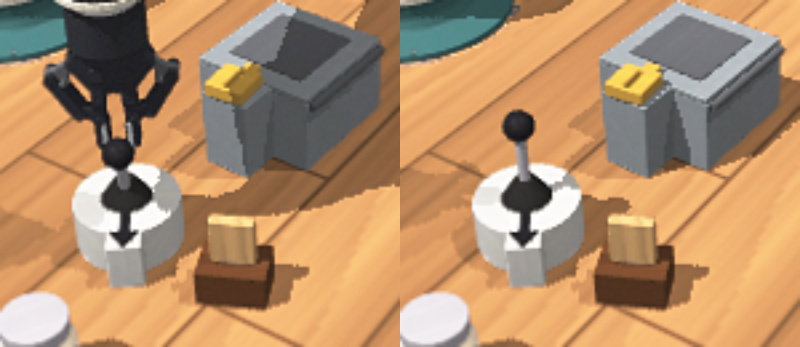

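View pics/w9.png

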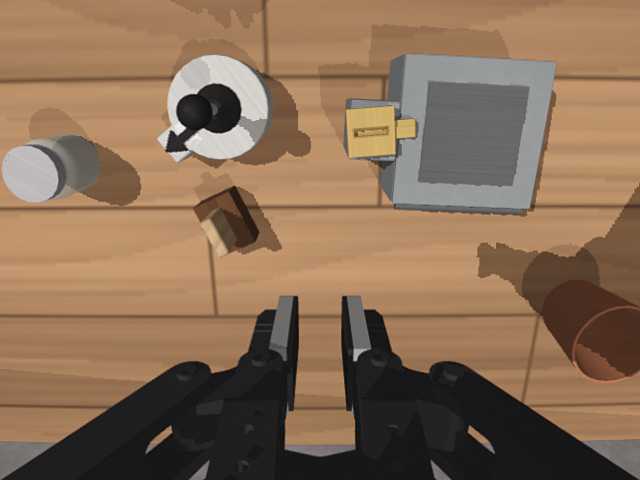

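m4: the left panel, taken during the push, shows the stick over towards the arrow. The right panel shows it back upright, with the key in its block. w9: the cover is shut, the tongue is over its edge, and the jar and pot have not moved. Before handing in, I'll work out the tilt reached from the ball's pixel position in the push picture.

```bash
python3 - <<'E'
from h import *
c=manip.calibration("scene");d=np.array([np.cos(np.radians(-53.6)),np.sin(np.radians(-53.6))])
for n in("c6","c7"):
    g=cv2.cvtColor(cv2.imread(f"pics/{n}.png"),cv2.COLOR_BGR2GRAY)
    print(n,cv2.HoughCircles(cv2.resize(g[255:310,205:265],None,fx=6,fy=6,interpolation=cv2.INTER_CUBIC),cv2.HOUGH_GRADIENT,1,200,param1=100,param2=12,minRadius=28,maxRadius=44)[0,0]/6+[205,255,0])
for t in(0,.2,.3,.36,.42): print(t,proj(c,(*(np.array([.4348,-.2717])+.085*np.sin(t)*d),.06+.085*np.cos(t))).round(1))
E
```

```text
c6 [233.91666603 287.58333206   6.2833333 ]
c7 [234.25       277.25         6.13333321]
0 [234.4 276.6]
0.2 [234.1 281. ]
0.3 [234.  283.5]
0.36 [233.9 285.2]
0.42 [233.9 286.9]
```

```bash
python3 -c "
from station import manip
print(manip.finish_job())"
```

```text
the job is handed in; nothing more can be done
None
```

I handed the job in at about 87 s of the 210 s. All four packs are in their cells, the cover is shut and the cam is seated. The stick was held fully over for about 2.7 s and sprang back, and the key is back in its block. The hand-in returned no verdict, so this is from my own camera and force checks. In the last pictures the pot and jar had not moved; I didn't re-measure the lantern.

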